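Cover the crock with the top lid and hook its bail

TASK

Take the top lid off the spring-loaded stack and seat it level on the open steel crock, leaving the other lids in the dispenser where the spring lifts the next one up. Then, with the lid on and let go, swing the crock's folded wire bail up and over the lid and press its bar down until it is caught under the spring hook. Leave everything else on the table where it is.

Things in the scene. Friction and masses are not known exactly. Their poses are not given: they have to be found in the camera images.
- lid_1_mid (a point): Top lid of the stack: white plastic, round, 116 mm across; flat 4 mm top, hollow skirt (109 mm inside) hanging 24 mm below it; on top, across the middle, an upright bar grip 56 mm long, 14 thick, 22 high. 130 g. Point: on its axis half-way up, 25 mm above the skirt's lower edge, 3 below the flat top, 25 below the grip's top. x along the bar grip, z up. Its flat top stands 7 mm above the posts.
- lid_2_mid (a point): The second lid of the stack, same as the top one, same point and axes. Each lid's skirt stands on the lid below (28 mm lower) and hides that one's grip.
- lid_3_mid (a point): The third lid of the stack, same as the top one, same point and axes. Each lid's skirt stands on the lid below (28 mm lower) and hides that one's grip.
- lid_4_mid (a point): The lowest lid of the stack, same as the top one, same point and axes. Each lid's skirt stands on the lid below (28 mm lower) and hides that one's grip.
- dispenser_base (a point): Lid dispenser, fixed to the table: dark 170 mm round base and four upright steel posts (10 mm thick, tops 140 mm above the table, on a 132 mm circle) that guide the stack of four lids with about 3 mm play. Point: centre of its underside; z up.
- carrier (a joint): Height (m) of the spring carrier plate under the stack: about 0 with four lids (plate 35 mm above the table), range -0.006 to 0.09. Soft spring, 46 N/m: with each lid taken off the stack rises about 28 mm, bringing the next lid to where the last one was; the stack sinks if pressed.
- crock_rim (a point): Open straight steel crock, 100 mm across, on a dark steel plate (200 x 136 mm along x, y) fixed to the table. Point: centre of its mouth, 100 mm above the table. x points level to the bail's hinge posts, -x to the hook, z up. A seated lid has its skirt round the rim (play 4.5 mm all round) and its top resting on the rim: its mid point is then 1 mm above this point.
- bail_pivot (a point): Middle of the bail's hinge line, 70 mm from the crock's axis along crock x, 110 mm above the table; the line is parallel to crock y, between two 5 mm posts 58 mm to either side (tops 118 mm above the table).
- bail_bar (a point): Middle of the bail's cross bar. The bail is a U of 8 mm round dark steel wire, 90 g: arms 140 mm long, 100 mm apart, joined by the bar (parallel to crock y, 140 mm from the hinge line). The bar's middle 80 mm is free for pinching or pushing.
- bail (a joint): Bail angle (rad): 0 = level, away from the crock (crock +x); pi/2 = upright; pi (stop) = level over the lid, bar in the hook. Stiff hinge: stays where it is left, about 1 to 2 N at the bar moves it. Starts folded back at 0.25 to 0.6. From about 3.0 on, the bar must be pressed past the hook's round nose (up to about 10 N) and snaps in under it.
- hook_seat (a point): Where the bar's middle lies once hooked: 70 mm from the crock's axis along crock -x, 110 mm above the table. The spring hook is an upright steel strip 18 mm wide just outside it, nose above it, slanted tab to 135 mm above the table; it yields outwards by itself as the bar is pressed down. Press the bar beside the hook (20 to 40 mm from the bar's middle), not the hook.
- bucket: Red closed tub, 134 mm across, 132 mm high, a bystander; the point is the centre of its underside (lying tools: under their middle).
- carton: Plain cardboard carton, 55 by 110 by 155 mm high, a bystander; the point is the centre of its underside (lying tools: under their middle).
- mixbowl: Metal bowl, 150 mm across, 65 mm high, a bystander; the point is the centre of its underside (lying tools: under their middle).
- ladle: Spoon, 200 mm long, lying, a bystander; the point is the centre of its underside (lying tools: under their middle).
- spicejar: Glass jar, 72 mm across, 110 mm high, a bystander; the point is the centre of its underside (lying tools: under their middle).
- turner: Spatula, 240 mm long, lying, a bystander; the point is the centre of its underside (lying tools: under their middle).
- mug: White mug, 82 mm across, 85 mm high, a bystander; the point is the centre of its underside (lying tools: under their middle).
Not all that is in view belongs to the job. Leave any green look-alike of the part that bears lid_3_mid alone. What is shaped like the part that bears dispenser_base but orange is not meant.

How it is judged (in metres and radians):
On the way, in this order (a step that is already met when the one before it is completed fails the run):
1. the top lid is clear of the dispenser and the spring has lifted the next one (horizontal distance between lid_1_mid and dispenser_base above 0.13 m and horizontal distance between each of lid_2_mid, lid_3_mid, lid_4_mid and dispenser_base below 0.012 m and angle between lid_2_mid's own z axis and vertical below 0.1 rad and value of joint carrier above 0.012 m), for 0.1 s.
2. the lid is seated on the crock and let go, with the bail still folded back (horizontal distance between lid_1_mid and crock_rim below 0.008 m and z of lid_1_mid in the frame of crock_rim between -0.004 and 0.005 m and angle between lid_1_mid's own z axis and vertical below 0.06 rad and contact force between the fingers and lid_1 below 0.2 N and value of joint bail below 1.3 rad), for 0.2 s.
3. the bail is swung up past upright (horizontal distance between lid_1_mid and crock_rim below 0.008 m and z of lid_1_mid in the frame of crock_rim between -0.004 and 0.005 m and angle between lid_1_mid's own z axis and vertical below 0.06 rad and value of joint bail above 1.6 rad), for 0.05 s.
At the end, for the whole second after the job is handed in: The top lid rests on the crock (8 mm of its axis, 5 mm of its seated height, 0.06 rad of level); the bail is beyond 3.10 rad, its bar under the hook; the other three lids are in the dispenser (12 mm of its axis, next one within 0.1 rad of level), risen by over 12 mm; all at rest (horizontal distance between lid_1_mid and crock_rim below 0.008 m and z of lid_1_mid in the frame of crock_rim between -0.004 and 0.005 m and angle between lid_1_mid's own z axis and vertical below 0.06 rad and horizontal distance between each of lid_2_mid, lid_3_mid, lid_4_mid and dispenser_base below 0.012 m and angle between lid_2_mid's own z axis and vertical below 0.1 rad and value of joint carrier above 0.012 m and value of joint bail above 3.1 rad and linear speed of each of lid_1, lid_2 below 0.02 m/s); the robot touches nothing.
It fails at once if a bystander is moved by more than 40 mm (distance of any of bucket, carton, mixbowl, ladle, spicejar, turner, mug from where it was at the start of the episode above 0.04 m).
It fails at once if another lid comes out of the dispenser (horizontal distance between any of lid_2_mid, lid_3_mid, lid_4_mid and dispenser_base above 0.04 m).
It also fails if it takes over 64 s, if anything falls off the work surface, if the arm or the gripper's body presses on something with over 40 N, if the wrist force passes 120 N, or if a joint passes its speed limit or range.

ROBOT

A 6-joint arm with a two-finger parallel gripper is mounted at the origin on the work surface. World frame = base frame: x ahead of the robot, y to its left, z up, the work surface at z = 0. Lengths are in m, angles in degrees, forces in N, time in s.
With the tool pointing down it reaches from about 0.35 to 0.875 m from the base axis. Payload 4.2 kg.
Tool frame: the origin (TCP) lies where the fingers leave the gripper's body, on its centre line; the fingertips stand 70 mm ahead of it and the grasp point (between the pads) lies 51 mm ahead of it; z points along the fingers, y is the direction in which the jaws open and shut (so a half turn about z gives the same grasp; the last joint's range is limited). The gripper opens to 87 mm and grips with 3 to 60 N. Pads are 19 mm wide; open, the fingers measure 117 mm over their backs; the gripper's body (75 mm by 190 mm) begins 51 mm behind the grasp point.
Start: joints at [81.509, 22.042, 0.453, 0, -68.411, -14.817], TCP at [0.247, 0.574, 0.292] pointing down, gripper open.
Joint ranges: [-179.83, 179.83], [-69.29, 118.12], [-61.27, 80.66], [-181.25, 117.63], [-171.15, -9.14], [-177.46, 177.46]. Speed limits (degrees/s): [159.86, 159.86, 180, 180, 180, 180].

INTERFACE

Orientations are given as a 3x3 rotation matrix whose columns are the frame's x, y, z axes.
In Python, from station import sense, cams, job gives the robot as it stands. The module is installed in compiled form; this text tells all that it offers.
- The arm moves only by the shell command python3 -m handwheel 'ROWS'. ROWS is JSON, a list of rows, each a list of 5 numbers: the shift along the tool's x, y, z in cm, then the turn about the tool's z in degrees, then the opening, from 0 (shut) to 1 (fully open). A call has 1 to 10 rows; each row shifts and turns the commanded pose from where the row before left it, along the tool's axes as they then stand; what a row does not reach is not made up. A row lasts 1/8 s, in which the tool goes at most 62.5 mm and 10.7 degrees, less where a joint would pass 70% of its speed; a pose out of reach is approached as far as the arm can. A call with a gripper value outside its range is refused whole. The fingers move at their own pace and stop on an object; the grip force is fixed at half the most. Time passes only in rows, so rows that do not move let the fingers close. It gives the time, the measured TCP pose, the force and the opening at its end, in the units of the state.
- sense(): the state, without advancing time (a new reading comes with each control period).
- cams.capture(name): name is "scene" or "top"; returns the picture (400x640x3 uint8, red, green, blue); there is no depth.
- cams.camera_params(name): a dict with "fx", "fy", "cx", "cy" (pixels), "origin" and "rotation" of the camera in the world. Camera axes: x right, y down, z forward; pixel columns grow to the right and rows downward; lengths in m; the calibration is good to about 2 mm. A picture is of the moment at which its call begins. camera_params takes no time and is no camera call.
- job.finish_job(): hands the job in, once; it reports no verdict.
The state is a dict: "time_s": time; "joints": joint angles; "joint_velocities": joint speeds; "effort": joint torques, N m; "tcp_pos": TCP position; "ee_rot": TCP orientation; "wrist_force": force on the tool from outside, world axes, zero at the start; "moment": the same for the moment, N m; "gripper_width": opening from 0.0 (shut) to 1.0 (fully open).
Only numpy, scipy, OpenCV 4.12 (cv2) and the standard library are available. Lean on these libraries where they do the work, as an engineer would, in place of code of your own. Each camera call takes 0.05 s, during which the arm holds its last target. There are 200 camera calls.

## Working session

There is one attempt and no reset: what is moved stays moved. The work goes in short steps, Python scripts to look and compute and a shell command to move; the robot and the scene stay as the last step left them, time stands still between calls to the robot, and variables do not carry over. Pictures are saved under pics/ and viewed, about 8 in all and at most 12, crops included, and the job is handed in when it is done.

```bash
mkdir -p pics
cat > h.py <<'E'
import numpy as np, cv2
from station import sense, cams, job
def ray(n,u,v):
    p=cams.camera_params(n); R=np.array(p["rotation"]); 
    return np.array(p["origin"]), R@np.array([(u-p["cx"])/p["fx"],(v-p["cy"])/p["fy"],1])
def at_z(n,u,v,z):
    o,d=ray(n,u,v); return o+d*(z-o[2])/d[2]
def proj(n,P):
    p=cams.camera_params(n); c=np.array(p["rotation"]).T@(np.array(P)-np.array(p["origin"]))
    return p["fx"]*c[0]/c[2]+p["cx"],p["fy"]*c[1]/c[2]+p["cy"]
def shot(n,f,box=None,s=1):
    im=cams.capture(n)[:,:,::-1]
    cv2.imwrite(f"pics/{n}_{f}_full.png",im)
    if box: im=im[box[1]:box[3],box[0]:box[2]]
    cv2.imwrite(f"pics/{n}_{f}.png",cv2.resize(im,None,fx=s,fy=s,interpolation=cv2.INTER_CUBIC))
def to_tool(P):  # world target for TCP -> tool shift cm
    s=sense(); return np.array(s["ee_rot"]).T@(np.array(P)-np.array(s["tcp_pos"]))*100
E
python3 - <<'E'
from h import *
shot("scene","a"); shot("top","a")
s=sense(); print(s["ee_rot"],s["tcp_pos"],s["time_s"],s["gripper_width"])
for n in("scene","top"): print(cams.camera_params(n))
E
```

```text
[[ 9.18346497e-01 -3.95776782e-01 -6.71358693e-04]
 [-3.95777336e-01 -9.18344666e-01 -1.83720951e-03]
 [ 1.10586196e-04  1.95290348e-03 -9.99998087e-01]] [0.24710801 0.57363472 0.29126485] 0.1 0.9990889458230854
{'fx': 518.6022675486103, 'fy': 518.6022675486103, 'cx': 316.2751527966727, 'cy': 205.5057221123544, 'origin': array([ 1.68891756, -0.99929949,  1.13792673]), 'rotation': array([[ 0.61206559,  0.46589527, -0.63899711],
       [ 0.79049542, -0.33776921,  0.51090993],
       [ 0.02219697, -0.81783468, -0.57502499]])}
{'fx': 389.65852471706046, 'fy': 389.65852471706046, 'cx': 313.6404787528501, 'cy': 197.14202934068896, 'origin': array([ 0.28374982, -0.08179979,  1.59432005]), 'rotation': array([[ 0.00501979, -0.98361229,  0.18022669],
       [-0.99998107, -0.00429635,  0.00440419],
       [-0.0035577 , -0.18024539, -0.98361524]])}
```

View pics/top_a.png

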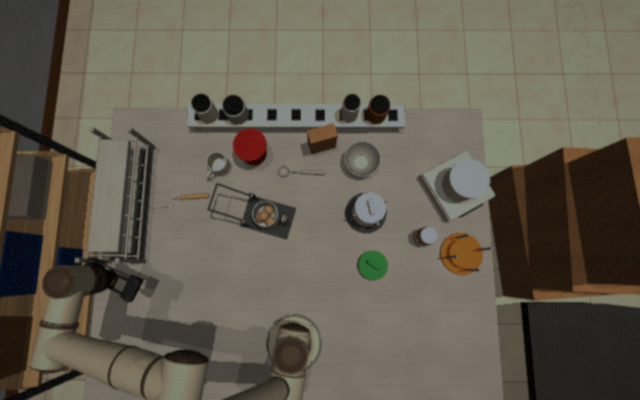

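View pics/scene_a.png

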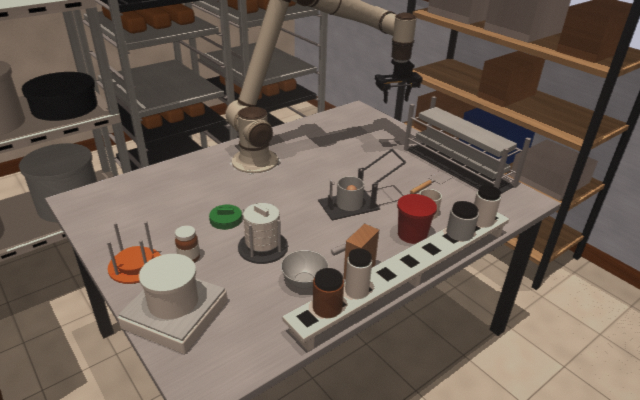

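The top picture shows the white lid stack on its dark base at (370,209), the crock at (265,214), and the folded bail running left to about x 211. The look-alikes are a green lid at (372,265) and an orange dispenser at (462,253). The white stack on the dark base with steel posts fits the description, so I'll confirm it in crops.

Run:
```python
import cv2,numpy as np
a=cv2.imread("pics/top_a_full.png")[165:265,200:400]
cv2.imwrite("pics/c1.png",cv2.resize(a,None,fx=4,fy=4,interpolation=cv2.INTER_CUBIC))
b=cv2.imread("pics/scene_a_full.png")[140:265,230:430]
cv2.imwrite("pics/c2.png",cv2.resize(b,None,fx=4,fy=4,interpolation=cv2.INTER_CUBIC))
```

```text
(no output)
```

View pics/c1.png

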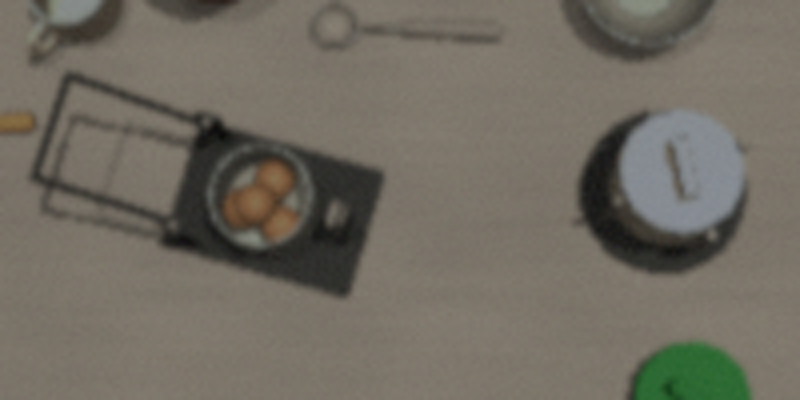

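View pics/c2.png

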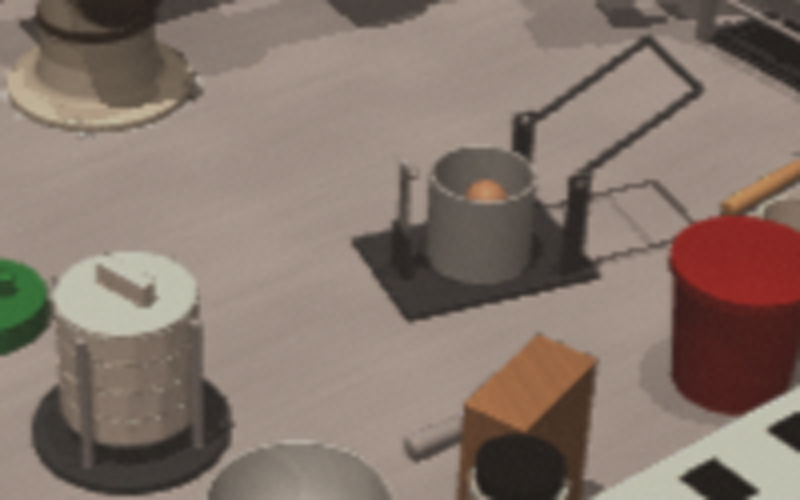

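Both crops confirm it: the white stack's top lid is at about (371,208) in the top view with its grip roughly along image-vertical. The crock mouth is at (265,214), its hook on the right at (284,219), and the bail hinge and bar on the left at (217–209, 184–210).

Run:
```python
from h import *
T=lambda x,y:(200+(x+.5)/4-.5,165+(y+.5)/4-.5); S=lambda x,y:(230+(x+.5)/4-.5,140+(y+.5)/4-.5)
def both(nm,t,s,z):
    print(nm, at_z("top",*T(*t),z).round(4), at_z("scene",*S(*s),z).round(4))
both("lid",(683,173),(126,293),.147)
both("rim",(261,197),(483,175),.1)
both("grip e1",(679,137),(103,264),.169)
both("grip e2",(692,197),(150,292),.169)
both("post1",(208,122),(578,176),.118)
both("post2",(177,233),(524,116),.118)
both("base",(665,192),(132,425),.005)
both("platecorners mean hook",(340,215),(407,165),.135)
# bail bar ends: triangulate
def tri(t,s):
    o1,d1=ray("top",*T(*t));o2,d2=ray("scene",*S(*s))
    A=np.array([d1,-d2]).T; k=np.linalg.lstsq(A,o2-o1,rcond=None)[0]
    p,q=o1+k[0]*d1,o2+k[1]*d2; print("tri",((p+q)/2).round(4),np.linalg.norm(p-q).round(4))
tri((70,77),(698,90)); tri((37,180),(650,41))
# lid circle fit in top image
im=cv2.imread("pics/top_a_full.png")[:,:,::-1].astype(float)
sub=im[180:235,340:400]; m=((sub[:,:,2]>sub[:,:,0]+5)&(sub.sum(2)>380)).astype(np.uint8)
c=max(cv2.findContours(m,0,cv2.CHAIN_APPROX_NONE)[0],key=cv2.contourArea); h=cv2.convexHull(c)
e=cv2.fitEllipse(h); print(e); u,v=e[0][0]+340,e[0][1]+180; print(u,v,at_z("top",u,v,.147),e[1])
```

```text
lid [ 0.5089 -0.2886  0.147 ] [ 0.5155 -0.2893  0.147 ]
rim [0.4909 0.1133 0.1   ] [0.4969 0.1131 0.1   ]
grip e1 [ 0.5393 -0.2824  0.169 ] [ 0.4971 -0.2984  0.169 ]
grip e2 [ 0.4831 -0.2933  0.169 ] [ 0.5516 -0.2889  0.169 ]
post1 [0.5611 0.1641 0.118 ] [0.5698 0.1634 0.118 ]
post2 [0.4535 0.19   0.118 ] [0.4614 0.1941 0.118 ]
base [ 0.5111 -0.2899  0.005 ] [ 0.5117 -0.2873  0.005 ]
platecorners mean hook [0.4693 0.0337 0.135 ] [0.4842 0.0307 0.135 ]
tri [0.5924 0.2847 0.178 ] 0.0016
tri [0.4974 0.313  0.1765] 0.0072
((30.080934524536133, 27.277585983276367), (28.487703323364258, 29.499107360839844), 115.44654083251953)
370.08093452453613 207.27758598327637 [ 0.5111607  -0.28752191  0.147     ] (28.487703323364258, 29.499107360839844)
```

Both views agree on the lid at about (0.512, -0.289) with its grip at 10.5° yaw. The crock is at about (0.494, 0.113) with its x axis at 75°. The bail triangulates to radius 0.140 m and angle about 0.5 rad, which fits. Moving now.

```bash
python3 -c "
from h import *
print(to_tool([.512,-.289,.291]))"
```

```text
[58.4673877  68.73573804  0.16718577]
```

```bash
python3 -m handwheel '[[3.9,4.58,0,0,1],[3.9,4.58,0,0,1],[3.9,4.58,0,0,1],[3.9,4.58,0,0,1],[3.9,4.58,0,0,1],[3.9,4.58,0,0,1],[3.9,4.58,0,0,1],[3.9,4.58,0,0,1],[3.9,4.58,0,0,1],[3.9,4.58,0,0,1]]'; python3 -m handwheel '[[3.9,4.58,0,0,1],[3.9,4.58,0,0,1],[3.9,4.58,0,0,1],[3.9,4.58,0,0,1],[3.9,4.58,0,0,1],[0,0,0,10,1],[0,0,0,10,1],[0,0,0,10,1],[0,0,0,10,1],[0,0,0,10,1]]'; python3 -m handwheel '[[0,0,0,10,1],[0,0,0,10,1],[0,0,0,10,1],[0,0,0,10,1],[0,0,0,10,1],[0,0,0,10,1],[0,0,0,10,1],[0,0,0,10,1],[0,0,0,10,1],[0,0,0,0,1]]'
python3 -c "
from h import *
s=sense();R=np.array(s['ee_rot']);print(s['joints'],np.degrees(np.arctan2(R[1,0],R[0,0])),to_tool([.512,-.289,.291]))"
```

```text
time_s: 1.35
tcp_pos: [0.4242, -0.0029, 0.2923]
ee_rot: [[0.919, -0.395, 0.0], [-0.395, -0.919, 0.0], [0.0, -0.0, -1.0]]
wrist_force: [0.8, 1.1, 0.5]
gripper_width: 1.002
time_s: 2.6
tcp_pos: [0.5125, -0.2883, 0.2917]
ee_rot: [[0.282, -0.96, -0.001], [-0.96, -0.282, 0.001], [-0.001, 0.001, -1.0]]
wrist_force: [0.0, -0.3, -1.0]
gripper_width: 1.001
time_s: 3.85
tcp_pos: [0.5125, -0.2883, 0.2917]
ee_rot: [[-0.957, -0.289, -0.001], [-0.289, 0.957, 0.0], [0.001, 0.001, -1.0]]
wrist_force: [0.4, -0.5, 0.5]
gripper_width: 1.001
[-1.35959087e+01  1.84922433e+01 -4.95007678e+00 -1.24835474e-02
 -6.66167584e+01 -5.95929528e+01] -163.19380616613572 [ 0.06685875 -0.05258064  0.07357811]
```

```bash
python3 -m handwheel '[[0,0,2,6.3,1],[0,0,2,0,1],[0,0,1.8,0,1],[0,0,1,0,1],[0,0,0,0,1]]'; python3 -c "
from h import *
shot('scene','b',(215,150,315,270),5)"
```

```text
time_s: 4.47
tcp_pos: [0.5124, -0.2883, 0.2236]
ee_rot: [[-0.983, -0.182, -0.002], [-0.182, 0.983, 0.0], [0.002, 0.001, -1.0]]
wrist_force: [0.5, -0.4, -0.2]
gripper_width: 1.003
```

View pics/scene_b.png

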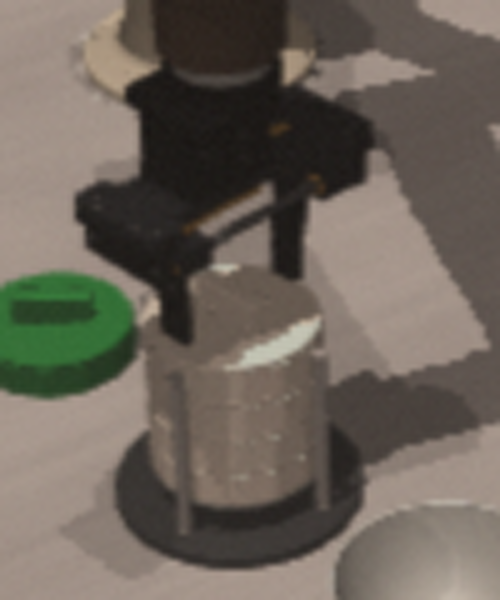

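The fingertips, at crop (178,340) and (288,278), straddle the lid centre at about (235,313), clear above its top. Lowering slightly and closing.

```bash
python3 -m handwheel '[[0,0,0.2,0,1],[0,0,0,0,0.5],[0,0,0,0,0.3],[0,0,0,0,0],[0,0,0,0,0],[0,0,0,0,0],[0,0,0,0,0],[0,0,0,0,0],[0,0,0,0,0]]'; python3 -m handwheel '[[0,0,-1,0,0],[0,0,-1,0,0],[0,0,-1,0,0],[0,0,-1,0,0],[0,0,-1,0,0],[0,0,-1,0,0],[0,0,-1.5,0,0],[0,0,0,0,0]]'; python3 -c "
from h import *
shot('scene','c',(215,130,315,270),4)"
```

```text
time_s: 5.65
tcp_pos: [0.5127, -0.2885, 0.2222]
ee_rot: [[-0.984, -0.18, 0.0], [-0.18, 0.984, -0.0], [-0.0, -0.0, -1.0]]
wrist_force: [-0.1, -0.0, -1.0]
gripper_width: 0.17
time_s: 6.65
tcp_pos: [0.5133, -0.2887, 0.2991]
ee_rot: [[-0.984, -0.181, 0.003], [-0.181, 0.984, -0.001], [-0.003, -0.002, -1.0]]
wrist_force: [1.2, -0.2, -0.8]
gripper_width: 0.154
```

View pics/scene_c.png

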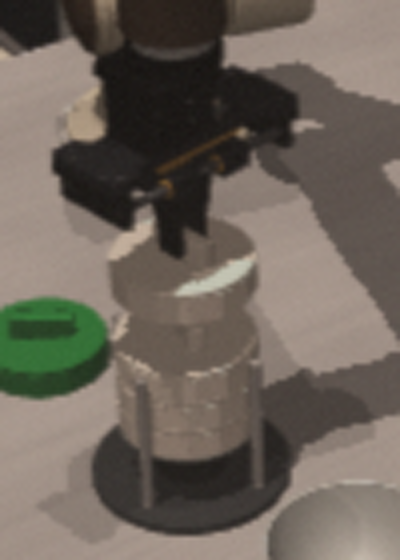

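The lid is held level, clear of the stack (gripper width 13.4 mm), and the next lid has risen into place. Moving over the crock.

```bash
python3 -c "
from h import *
print(to_tool([.494,.113,.299]), proj('scene',[.5133,-.2887,.224]))"
```

```text
[-5.38063266 39.82581373 -0.1135451 ] (np.float64(259.94431136965784), np.float64(192.7628898380358))
```

```bash
python3 -m handwheel '[[-0.3,2,0,0,0],[-0.54,4,0,0,0],[-0.54,4,0,0,0],[-0.54,4,0,0,0],[-0.54,4,0,0,0],[-0.54,4,0,0,0],[-0.54,4,0,0,0],[-0.54,4,0,0,0],[-0.54,4,0,0,0],[-0.54,4,0,0,0]]'; python3 -m handwheel '[[-0.22,1.8,0,0,0],[0,0,2,0,0],[0,0,1.5,0,0],[0,0,1,0,0],[0,0,0,0,0],[0,0,0,0,0]]'; python3 -c "
from h import *
shot('scene','d',(310,110,390,230),5)
shot('top','d',(235,180,315,240),5)
a=cv2.imread('pics/scene_d.png');b=cv2.imread('pics/top_d.png');b=cv2.copyMakeBorder(b,0,300,0,0,0)
cv2.imwrite('pics/d.png',np.hstack([a,b]))
s=sense();print(s['tcp_pos'],s['joints'])
p=s['tcp_pos'];R=np.array(s['ee_rot']);L=p+R[:,2]*.0752
print(proj('scene',L),proj('top',L))"
```

```text
time_s: 7.95
tcp_pos: [0.4938, 0.0965, 0.2969]
ee_rot: [[-0.983, -0.181, -0.001], [-0.181, 0.983, -0.0], [0.001, -0.0, -1.0]]
wrist_force: [1.0, -0.7, -1.6]
gripper_width: 0.159
time_s: 8.7
tcp_pos: [0.4942, 0.1126, 0.2528]
ee_rot: [[-0.984, -0.18, 0.001], [-0.18, 0.984, 0.0], [-0.001, 0.0, -1.0]]
wrist_force: [0.8, 0.3, -0.3]
gripper_width: 0.157
[0.4941953  0.11273003 0.25292053] [ 3.12309789e+01  1.25032443e+01 -1.93252746e+01  1.17987119e-02
 -5.80895738e+01 -1.10862952e+02]
(np.float64(351.1265893822283), np.float64(165.06095582173435)) (np.float64(262.362091968956), np.float64(210.0397636373931))
```

View pics/d.png

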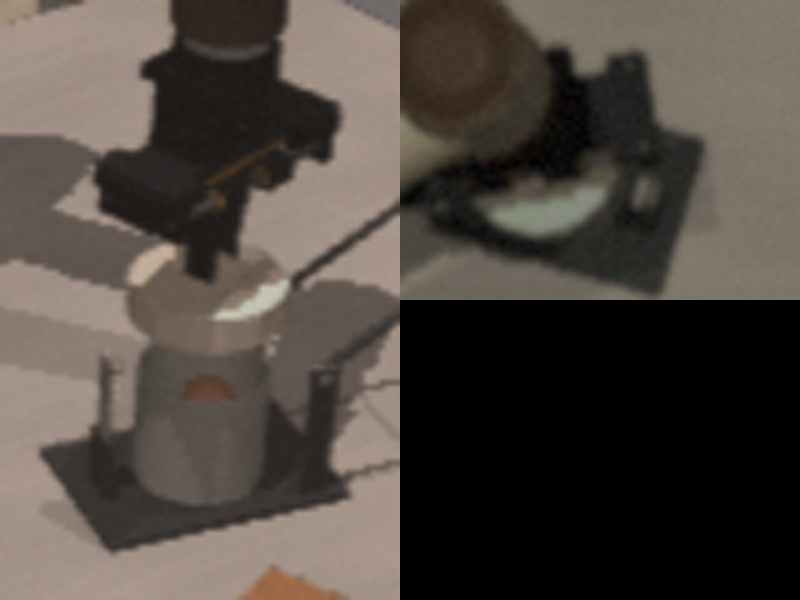

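In the scene crop the lid is level above the crock, its edges at 128–291 and the crock's at 133–268. The lid-to-rim displacement from both cameras agrees with the present position to within about 1 mm. Lowering slowly while watching the force.

```bash
python3 -m handwheel '[[0,0.1,1.5,0,0],[0,0,1.5,0,0],[0,0,1.2,0,0],[0,0,0.4,0,0],[0,0,0,0,0]]'; python3 -m handwheel '[[0,0,0.4,0,0],[0,0,0.4,0,0],[0,0,0.4,0,0],[0,0,0,0,0]]';  python3 -c "
from h import *
shot('scene','e',(310,110,390,230),5)
s=sense();print(s['tcp_pos'],s['wrist_force'],s['moment'])"
```

```text
time_s: 9.43
tcp_pos: [0.4937, 0.1137, 0.2059]
ee_rot: [[-0.984, -0.181, -0.001], [-0.181, 0.984, -0.001], [0.001, -0.0, -1.0]]
wrist_force: [0.2, 0.1, -1.6]
gripper_width: 0.158
time_s: 9.93
tcp_pos: [0.4934, 0.1136, 0.1939]
ee_rot: [[-0.984, -0.18, -0.001], [-0.18, 0.984, -0.0], [0.001, -0.0, -1.0]]
wrist_force: [0.1, -0.4, -1.3]
gripper_width: 0.158
[0.49361548 0.11371951 0.19414582] [ 0.42763342  0.29406238 -1.03148427] [ 0.06757881 -0.15647292 -0.0280825 ]
```

View pics/scene_e.png

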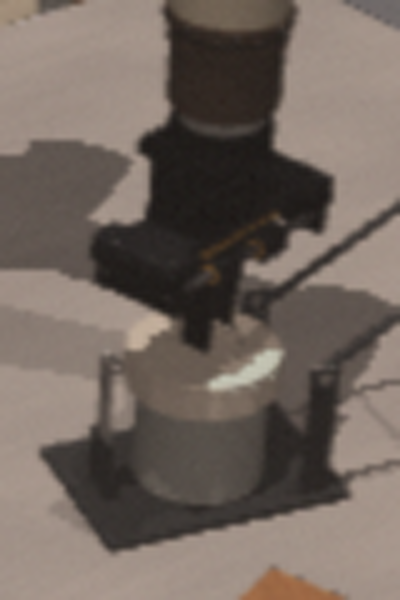

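The skirt is around the rim with no contact force, so I'm lowering the rest of the way.

```bash
python3 -m handwheel '[[0,0,0.4,0,0],[0,0,0.4,0,0],[0,0,0.3,0,0],[0,0,0.2,0,0],[0,0,0,0,0]]'; python3 -m handwheel '[[0,0,0.2,0,0],[0,0,0,0,0]]'
```

```text
time_s: 10.6
tcp_pos: [0.4936, 0.1137, 0.1811]
ee_rot: [[-0.984, -0.18, -0.0], [-0.18, 0.984, -0.0], [0.0, -0.0, -1.0]]
wrist_force: [-0.4, -0.3, -2.1]
gripper_width: 0.154
time_s: 10.85
tcp_pos: [0.4938, 0.1138, 0.1805]
ee_rot: [[-0.984, -0.181, 0.001], [-0.181, 0.984, 0.0], [-0.001, -0.0, -1.0]]
wrist_force: [-2.3, -1.0, 5.1]
gripper_width: 0.16
```

```bash
python3 -m handwheel '[[0,0,0,0,0.3],[0,0,0,0,0.5],[0,0,0,0,0.5],[0,0,-1,0,0.5],[0,0,-3,0,0.5],[0,0,-4,0,0.5],[0,0,-4,0,0.5],[0,-4,-2,0,0.5],[0,-5,0,0,0.5],[0,-5,0,0,0.5]]'; python3 -c "
from h import *
shot('scene','f',(310,110,390,230),5)
shot('top','f',(200,165,315,250),5)
s=sense();print(s['tcp_pos'],s['wrist_force'],s['joints'])
b=cv2.imread('pics/top_f.png');a=cv2.imread('pics/scene_f.png')[:425];cv2.imwrite('pics/f.png',cv2.resize(np.hstack([a,b]),None,fx=.8,fy=.8))"
```

```text
time_s: 12.1
tcp_pos: [0.5191, -0.0251, 0.3206]
ee_rot: [[-0.983, -0.181, 0.002], [-0.181, 0.983, 0.0], [-0.002, 0.0, -1.0]]
wrist_force: [0.0, 1.3, 0.4]
gripper_width: 0.503
[ 0.51909804 -0.02734783  0.31991234] [ 0.07904552 -0.37196861  0.09147213] [ 1.49083040e+01  1.05967245e+01 -1.15942108e+01  4.63082439e-02
 -6.77848374e+01 -9.48139735e+01]
```

View pics/f.png

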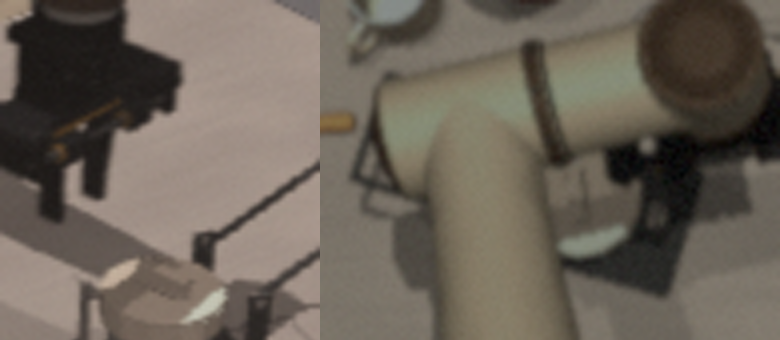

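The lid sits level on the crock, released, with its grip at about (170,290) in the left half. Now for the bail: rotate the jaws along crock x and go above the bar.

```bash
python3 -m handwheel '[[0,0,0,10,0.5],[0,0,0,10,0.5],[0,0,0,5.4,0.5],[0,0,0,0,0.5]]'; python3 -c "
from h import *
C=np.array([.4937,.1138,0]);
e=np.array([np.cos(np.radians(75)),np.sin(np.radians(75)),0])
for th in (.5,): print(to_tool(C+e*.07+e*.14*np.cos(th)+[0,0,.28]))
R=np.array(sense()['ee_rot']);print(R.T@e)"
```

```text
time_s: 12.7
tcp_pos: [0.5188, -0.0235, 0.3197]
ee_rot: [[-0.966, 0.257, 0.001], [0.257, 0.966, 0.0], [-0.0, 0.0, -1.0]]
wrist_force: [-0.0, 0.1, 0.2]
gripper_width: 0.501
[ 5.93355381 31.91009586  3.97620486]
[-1.57025987e-03  9.99998732e-01  2.66063135e-04]
```

```bash
python3 -m handwheel '[[0.85,4.56,0,0,0.5],[0.85,4.56,0,0,0.5],[0.85,4.56,0,0,0.5],[0.85,4.56,0,0,0.5],[0.85,4.56,0,0,0.5],[0.85,4.56,0,0,0.5],[0.83,4.55,2.5,0,0.5],[0,0,0,0,0.5],[0,0,0,0,0.5]]'; python3 -c "
from h import *
shot('scene','g',(340,90,440,200),5)
s=sense();print(s['tcp_pos'],s['joints'])
G=np.array(s['tcp_pos'])+np.array(s['ee_rot'])[:,2]*.07
print(proj('scene',G))"
```

```text
time_s: 13.82
tcp_pos: [0.5441, 0.2996, 0.2944]
ee_rot: [[-0.966, 0.257, -0.0], [0.257, 0.966, -0.001], [-0.0, -0.001, -1.0]]
wrist_force: [-0.2, 0.6, 0.7]
gripper_width: 0.501
[0.54431447 0.29913554 0.29504282] [ 4.37100559e+01  2.15401240e+01  8.11980000e-02  2.53540065e-02
 -6.85000282e+01 -1.48696714e+02]
(np.float64(398.8374911695786), np.float64(144.66069448721643))
```

View pics/scene_g.png

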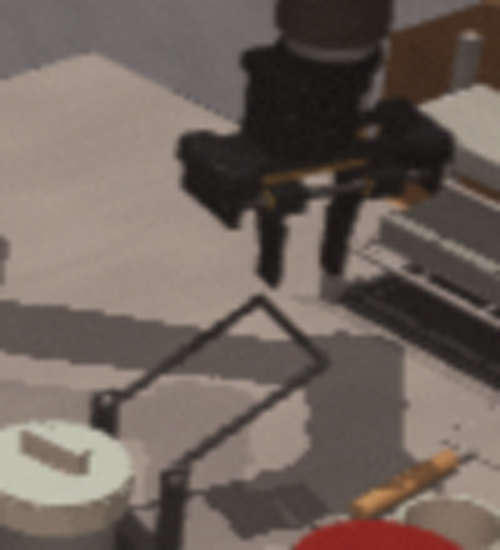

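The fingers are right above the bar: its ends at crop (260,297) and (325,362), and the midpoint matches the predicted pixel. Descending and pinching.

```bash
python3 -m handwheel '[[0,0,3,0,0.5],[0,0,2.7,0,0.5],[0,0,0.9,0,0.5],[0,0,0,0,0.5],[0,0,0,0,0.2],[0,0,0,0,0],[0,0,0,0,0],[0,0,0,0,0],[0,0,0,0,0]]'; python3 -c "
from h import *
s=sense();p=np.array(s['tcp_pos'])
C=np.array([.4937,.1138,0]);e=np.array([np.cos(np.radians(75)),np.sin(np.radians(75)),0]);P=C+e*.07+[0,0,.11]
q=p-[0,0,.051]-P; th0=np.arctan2(q[2],q@e);print(q@e,q[2],th0,np.hypot(q@e,q[2]))
r=.14;th0=np.arctan2(q[2],q@e)
ths=np.linspace(th0,2.75,19)
x=r*np.cos(ths);z=r*np.sin(ths)
print(np.c_[ths[1:],np.diff(x)*100,-np.diff(z)*100].round(2))
"
```

```text
time_s: 15.0
tcp_pos: [0.544, 0.2989, 0.2278]
ee_rot: [[-0.966, 0.259, -0.001], [0.259, 0.966, -0.002], [0.001, -0.002, -1.0]]
wrist_force: [-0.2, -3.2, -0.2]
gripper_width: 0.078
0.12176748229979839 0.06681253050990822 0.5018364586885693 0.13889288671047603
[[ 0.63 -0.93 -1.48]
 [ 0.75 -1.11 -1.35]
 [ 0.88 -1.27 -1.2 ]
 [ 1.   -1.41 -1.03]
 [ 1.13 -1.53 -0.85]
 [ 1.25 -1.62 -0.65]
 [ 1.38 -1.69 -0.44]
 [ 1.5  -1.73 -0.23]
 [ 1.63 -1.75 -0.01]
 [ 1.75 -1.74  0.2 ]
 [ 1.88 -1.7   0.42]
 [ 2.   -1.63  0.63]
 [ 2.13 -1.54  0.83]
 [ 2.25 -1.43  1.01]
 [ 2.38 -1.29  1.18]
 [ 2.5  -1.13  1.33]
 [ 2.63 -0.96  1.46]
 [ 2.75 -0.77  1.57]]
```

Pinched (about 7–8 mm wide), and the radius fits. Following the arc.

```bash
python3 -m handwheel '[[0,-0.93,-1.48,0,0],[0,-1.11,-1.35,0,0],[0,-1.27,-1.2,0,0],[0,-1.41,-1.03,0,0],[0,-1.53,-0.85,0,0]]'; python3 -m handwheel '[[0,-1.62,-0.65,0,0],[0,-1.69,-0.44,0,0],[0,-1.73,-0.23,0,0],[0,-1.75,0,0,0],[0,-1.74,0.2,0,0],[0,-1.7,0.42,0,0]]'; python3 -m handwheel '[[0,-1.63,0.63,0,0],[0,-1.54,0.83,0,0],[0,-1.43,1.01,0,0],[0,-1.29,1.18,0,0],[0,-1.13,1.33,0,0],[0,-0.96,1.46,0,0],[0,-0.77,1.57,0,0],[0,0,0,0,0]]'; python3 -c "
from h import *
s=sense();p=np.array(s['tcp_pos'])
C=np.array([.4937,.1138,0]);e=np.array([np.cos(np.radians(75)),np.sin(np.radians(75)),0]);P=C+e*.07+[0,0,.11]
q=p-[0,0,.051]-P;print(q@e,q[2],np.arctan2(q[2],q@e),np.hypot(q@e,q[2]))
shot('scene','h',(310,90,410,210),5)"
```

```text
time_s: 15.62
tcp_pos: [0.5264, 0.2372, 0.2859]
ee_rot: [[-0.966, 0.26, -0.005], [0.26, 0.966, -0.002], [0.004, -0.003, -1.0]]
wrist_force: [2.7, -5.1, -16.2]
gripper_width: 0.07
time_s: 16.38
tcp_pos: [0.4998, 0.1415, 0.2943]
ee_rot: [[-0.966, 0.258, -0.002], [0.258, 0.966, 0.005], [0.003, 0.004, -1.0]]
wrist_force: [-8.3, 9.4, -15.1]
gripper_width: 0.082
time_s: 17.38
tcp_pos: [0.4769, 0.0562, 0.2157]
ee_rot: [[-0.966, 0.259, -0.003], [0.259, 0.966, 0.001], [0.003, 0.0, -1.0]]
wrist_force: [-13.8, 7.3, -1.7]
gripper_width: 0.081
-0.12995133453641608 0.05467072230690824 2.743368494520003 0.14098310971657066
```

View pics/scene_h.png

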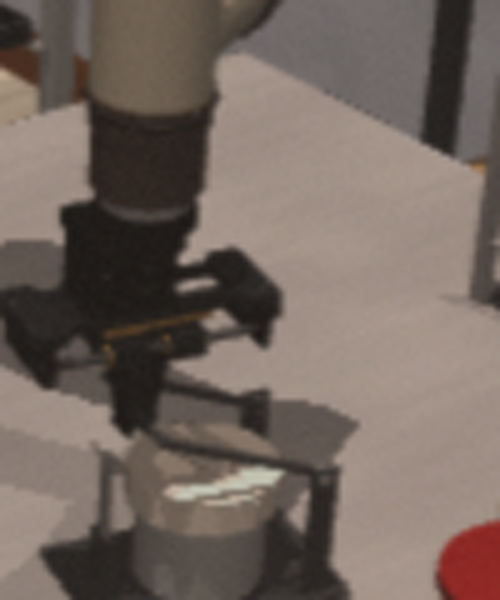

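The bail is over the lid at about 2.74 rad with the bar between the fingertips. Next I release, rise, shift 30 mm along the bar beside the hook, shut, and press down.

```bash
python3 -m handwheel '[[0,0,0,0,0.15],[0,0,0,0,0.35],[0,0,0,0,0.35],[0,0,-2,0,0.35],[0,0,-3,0,0.35],[3,-0.6,0,0,0],[0,0,0,0,0],[0,0,0,0,0],[0,0,0,0,0]]'; python3 -m handwheel '[[0,0,2,0,0],[0,0,1,0,0],[0,0,0.5,0,0],[0,0,0,0,0]]'; python3 -c "
from h import *
s=sense();p=np.array(s['tcp_pos'])
C=np.array([.4937,.1138,0]);e=np.array([np.cos(np.radians(75)),np.sin(np.radians(75)),0]);P=C+e*.07+[0,0,.11]
q=p-[0,0,.07]-P;print(q@e,q@[-e[1],e[0],0],q[2],s['wrist_force'])
shot('scene','i',(310,90,410,210),5)"
```

```text
time_s: 18.55
tcp_pos: [0.4492, 0.058, 0.2644]
ee_rot: [[-0.966, 0.259, 0.001], [0.259, 0.966, -0.0], [-0.001, 0.0, -1.0]]
wrist_force: [0.6, 0.1, 0.1]
gripper_width: 0.028
time_s: 19.05
tcp_pos: [0.4486, 0.0579, 0.2291]
ee_rot: [[-0.966, 0.259, -0.0], [0.259, 0.966, -0.0], [0.0, -0.0, -1.0]]
wrist_force: [1.1, -0.1, 0.5]
gripper_width: 0.005
-0.13566606913465742 0.02910553021203293 0.04908177281338853 [ 1.08857908 -0.07127679  0.52930772]
```

View pics/scene_i.png

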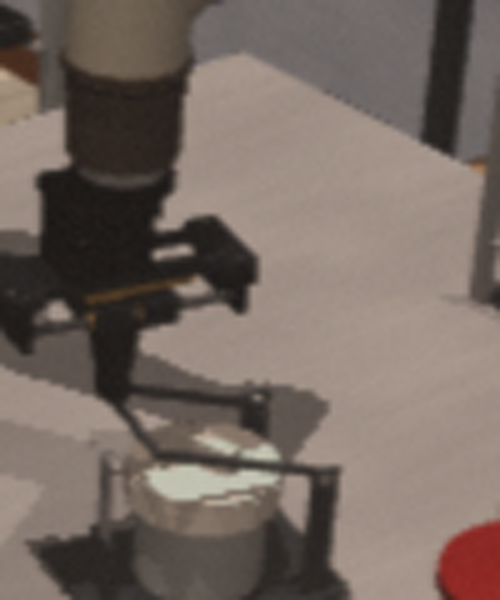

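```bash
python3 -m handwheel '[[0,-0.1,0.8,0,0],[0,-0.1,0.8,0,0],[0,-0.1,0.8,0,0],[0,0,0.6,0,0],[0,0,0.4,0,0],[0,0,0,0,0]]';  python3 -m handwheel '[[0,0,0.3,0,0],[0,0,0.3,0,0],[0,0,0,0,0]]'; python3 -m handwheel '[[0,0,0.3,0,0],[0,0,0.2,0,0],[0,0,0,0,0]]'
```

```text
time_s: 19.85
tcp_pos: [0.4475, 0.0549, 0.1949]
ee_rot: [[-0.966, 0.259, -0.0], [0.259, 0.966, -0.0], [0.0, -0.0, -1.0]]
wrist_force: [0.3, 0.1, 0.1]
gripper_width: 0.005
time_s: 20.23
tcp_pos: [0.4476, 0.0552, 0.1888]
ee_rot: [[-0.966, 0.259, -0.0], [0.259, 0.966, 0.0], [0.0, 0.0, -1.0]]
wrist_force: [-0.6, 0.5, 0.8]
gripper_width: 0.007
time_s: 20.6
tcp_pos: [0.4476, 0.0551, 0.1841]
ee_rot: [[-0.966, 0.259, -0.0], [0.259, 0.966, 0.0], [0.0, 0.0, -1.0]]
wrist_force: [-0.0, 1.2, -0.2]
gripper_width: 0.009
```

```bash
python3 -m handwheel '[[0,0,0.2,0,0],[0,0,0.2,0,0],[0,0,0,0,0]]';  python3 -c "
from h import *
s=sense();print(s['wrist_force'],s['tcp_pos'])
shot('scene','j',(310,110,410,230),5)"
```

```text
time_s: 20.98
tcp_pos: [0.4479, 0.055, 0.1832]
ee_rot: [[-0.966, 0.257, 0.001], [0.257, 0.966, -0.001], [-0.001, -0.0, -1.0]]
wrist_force: [-7.5, 1.6, 22.2]
gripper_width: 0.005
[-7.51351514  1.63175237 22.23700181] [0.44793545 0.05501483 0.18324171]
```

The view limit is reached. Contact at 22 N with the tips at z = 0.113 matches the bar lying at its stop (bar top 0.114). I'll retreat and verify numerically from the images.

```bash
python3 -m handwheel '[[0,0,-1,0,0],[0,0,-3,0,0],[0,0,-5,0,0],[0,0,-5,0,0],[0,-5,-2,0,0],[0,-5,0,0,0],[0,-5,0,0,0],[0,-5,0,0,0],[0,0,0,0,0]]';  python3 - <<'E'
from h import *
s=sense();print(s['wrist_force'],s['tcp_pos'])
shot('scene','k');shot('top','k')
C=np.array([.4937,.1138,0])
for a in (74,75,76):
  ex=np.array([np.cos(np.radians(a)),np.sin(np.radians(a)),0]);ey=np.array([-ex[1],ex[0],0]);P=C+ex*.07+[0,0,.11]
  for n in("scene",):
    g=cv2.cvtColor(cv2.imread(f"pics/{n}_k_full.png"),6).astype(np.float32)
    for th in np.arange(2.7,3.3,.06):
        pts=[P+ex*.14*np.cos(th)+ey*y+[0,0,.14*np.sin(th)] for y in np.r_[np.linspace(-.045,-.015,12),np.linspace(.015,.045,12)]]
        uv=np.array([proj(n,p) for p in pts],np.float32)
        v=cv2.remap(g,uv[None,:,0],uv[None,:,1],1)[0]; print(a,n,round(th,2),v[:12].mean().round(1),v[12:].mean().round(1))
def ell(n,f,z):
  pass
im=cv2.imread("pics/scene_k_full.png")[:,:,::-1].astype(int)[160:200,325:380]
m=((im.min(2)>110)).astype(np.uint8)
for r in m[::1]: print(''.join('.#'[x] for x in r))
print(proj('scene',[.4937,.1138,.104]))
E
```

```text
time_s: 22.15
tcp_pos: [0.3946, -0.1404, 0.34]
ee_rot: [[-0.965, 0.264, -0.001], [0.264, 0.965, 0.0], [0.001, -0.0, -1.0]]
wrist_force: [0.4, 0.5, -0.7]
gripper_width: 0.008
[ 0.4186624   0.50493044 -0.70397148] [ 0.39459866 -0.1403958   0.34003406]
74 scene 2.7 111.5 147.7
74 scene 2.76 117.9 148.7
74 scene 2.82 147.8 150.4
74 scene 2.88 183.9 151.6
74 scene 2.94 186.7 141.4
74 scene 3.0 180.0 104.6
74 scene 3.06 110.7 75.5
74 scene 3.12 64.2 98.0
74 scene 3.18 76.2 87.3
74 scene 3.24 86.0 77.2
75 scene 2.7 109.6 147.7
75 scene 2.76 119.0 148.9
75 scene 2.82 152.7 150.5
75 scene 2.88 185.9 151.6
75 scene 2.94 188.7 138.8
75 scene 3.0 183.1 100.1
75 scene 3.06 116.1 76.4
75 scene 3.12 65.5 99.9
75 scene 3.18 74.1 85.7
75 scene 3.24 86.3 77.1
76 scene 2.7 108.9 147.8
76 scene 2.76 120.3 149.1
76 scene 2.82 157.5 150.6
76 scene 2.88 187.6 151.6
76 scene 2.94 190.0 136.2
76 scene 3.0 185.8 95.5
76 scene 3.06 122.5 77.7
76 scene 3.12 67.0 100.7
76 scene 3.18 72.0 84.2
76 scene 3.24 86.9 77.1
#######################################################
#########################################
[... 1506 characters left out ...]
......######......##
...................#.............###.....######......##
............................#####........#####.......##
..........................................####.......##
..........................................####.......##
...........................................###.......##
............................................##......###
....................................................###
....................................................###
....................................................###
....................................................###
....................................................###
(np.float64(350.0234703590037), np.float64(182.02806585414547))
```

The near half of the bar shows darkest at about 3.13 rad. The far half is ambiguous because of the dark plate behind it. A light re-touch will measure the bar's rest height directly.

```bash
python3 -c "
from h import *
print(to_tool([.4478,.055,.20]))"; python3 -m handwheel '[[0,5,0,0,0],[0,5,0,0,0],[0,5,0,0,0],[0,5,2,0,0],[0,0,5,0,0],[0,0,5,0,0],[0,0,2,0,0],[0,0,0,0,0]]'; python3 -m handwheel '[[0,0,0.8,0,0],[0,0,0.4,0,0],[0,0,0,0,0]]';python3 -m handwheel '[[0,0,0.2,0,0],[0,0,0,0,0]]';python3 -m handwheel '[[0,0,0.2,0,0],[0,0,0,0,0]]'
```

```text
[-2.06646338e-03  2.00366101e+01  1.40139685e+01]
time_s: 23.25
tcp_pos: [0.4468, 0.0559, 0.1988]
ee_rot: [[-0.966, 0.257, -0.004], [0.257, 0.966, -0.002], [0.003, -0.003, -1.0]]
wrist_force: [0.3, 0.2, 1.4]
gripper_width: 0.005
time_s: 23.62
tcp_pos: [0.4477, 0.0551, 0.1885]
ee_rot: [[-0.966, 0.259, 0.001], [0.259, 0.966, 0.0], [-0.0, 0.0, -1.0]]
wrist_force: [1.2, -0.1, -0.6]
gripper_width: 0.003
time_s: 23.88
tcp_pos: [0.4477, 0.0549, 0.1864]
ee_rot: [[-0.966, 0.259, 0.0], [0.259, 0.966, 0.0], [-0.0, 0.0, -1.0]]
wrist_force: [0.3, 0.4, -0.0]
gripper_width: 0.002
time_s: 24.12
tcp_pos: [0.4476, 0.055, 0.1842]
ee_rot: [[-0.966, 0.259, -0.0], [0.259, 0.966, -0.0], [0.0, -0.0, -1.0]]
wrist_force: [0.3, 0.2, -1.0]
gripper_width: 0.002
```

```bash
python3 -m handwheel '[[0,0,-3,0,0],[0,0,-5,0,0],[0,0,-5,0,0],[0,0,-4,0,0],[-2,0,-1,0,0],[0,0,0,0,0],[0,0,0,0,0],[0,0,0,0,0]]';  python3 - <<'E'
from h import *
s=sense();print(s['wrist_force'],s['tcp_pos'],s['time_s'])
shot('top','l')
im=cv2.imread("pics/top_l_full.png")[:,:,::-1].astype(float)
sub=im[180:235,340:400]; m=((sub[:,:,2]>sub[:,:,0]+5)&(sub.sum(2)>380)).astype(np.uint8)
c=max(cv2.findContours(m,0,cv2.CHAIN_APPROX_NONE)[0],key=cv2.contourArea); e=cv2.fitEllipse(cv2.convexHull(c)); print(e, at_z("top",e[0][0]+340,e[0][1]+180,.147))
sub=im[195:235,240:295]; m=((sub[:,:,2]>sub[:,:,0]+5)&(sub.sum(2)>380)).astype(np.uint8)
c=max(cv2.findContours(m,0,cv2.CHAIN_APPROX_NONE)[0],key=cv2.contourArea); e=cv2.fitEllipse(cv2.convexHull(c)); print(e, at_z("top",e[0][0]+240,e[0][1]+195,.104))
E
```

```text
time_s: 25.12
tcp_pos: [0.4663, 0.0497, 0.3634]
ee_rot: [[-0.966, 0.259, -0.002], [0.259, 0.966, -0.001], [0.002, -0.001, -1.0]]
wrist_force: [-0.3, 0.2, -0.0]
gripper_width: 0.006
[-0.29430412  0.16206602 -0.00777813] [0.46626106 0.04974968 0.3633908 ] 25.125
((30.170656204223633, 27.2869815826416), (28.511228561401367, 29.503639221191406), 125.36478424072266) [ 0.51112649 -0.287858    0.147     ]Traceback (most recent call last):
  File "<stdin>", line 8, in <module>
ValueError: max() iterable argument is empty
```

The next lid sits exactly where the first one did. The crock lid is hidden from the top camera by the arm. The robot is clear, so I'm handing in.

```bash
python3 -c "
from station import job; print(job.finish_job())"
```

```text
the job is handed in; nothing more can be done
None
```

I put the top lid on the crock and released it, then swung the bail over it and pressed the bar down to its stop beside the hook. I handed the job in at about 25 s, with the arm clear of everything; no verdict is reported.

**Last checks**
- **Bail:** My first press met 22 N with the fingertips at z = 0.113 m, which fits the bar at its stop (bar top 0.114 m). After a retreat, a second light touch down to 0.114 m met nothing, so the bar had not sprung back up.
- **Image check of the bail:** This only partly agreed. One half of the bar read about 3.13 rad and the other about 3.07, against the 3.10 needed. I put the lower reading down to the dark plate behind that half and trusted the touch test. The bar under the hook was not seen directly, because I had used all 12 picture views.
- **Stack:** The next lid measures within 1 mm of where the first one was, so the spring has lifted the stack.
- **Crock lid:** It looked level and seated in the last views, up to just before the final press. My last position check from the top camera failed because the arm was in the way.
- **Bystanders:** I made no closing check, but the arm did not go near them.

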